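# Pop open the push-latch glove pocket of a used scooter dashboard

## Task

A used scooter dashboard is on the bench for checking before sale. With the fingers closed, gently press with the fingertips on the ribbed pad of the glove-pocket lid that has no keyhole, once and fully in, then take the fingers away so that the lid springs up, and see that it stays wide open by itself with nothing touching it. Do not push it shut again, do not press on the pocket with the lock, and leave all the loose parts lying where they are.

Things in the scene. Friction and masses are not known exactly. Their poses are not given: they have to be found in the camera images.
- dash: Black scooter dashboard, screwed down on a brown board 240 x 500 x 12 mm; it does not move. Origin: centre of the board's underside, on the bench. +x: its back; -x: rider's side. The centre block with two round dials is 182 mm wide (y) and reaches 165 mm above the bench. A glove pocket stands on either side of it, centred 170 mm from the middle; which pocket is on which side varies.
- push_pocket: The pocket with the push-push lid, 160 (x) x 150 (y) mm, fixed, same axes as the dashboard. Origin: centre of its underside, 12 mm above the bench. Its grey lid, 130 x 126 x 12 mm, stands about 9 mm proud of the rim, slopes 0.17 rad down towards -x when shut, and is hinged along its back (+x) edge; open, its free edge is up and swung back.
- lid_pad (a point): Centre of the whitish ribbed press pad (30 x 52 mm) on the push lid's top surface, 35 mm from the free front edge and 95 mm from the hinge; moves with the lid; about 117 mm above the bench when shut. z points out of the lid. It takes about 3 to 5 N to press (more if quick); the latch releases after 4.5 mm, the firm stop is at 6.5 mm.
- lid_hinge (a point): Middle of the push lid's hinge line, which runs along the pocket's y axis.
- pocket_lid (a joint): Angle of the push lid, rad: 0 = shut and latched, negative = pressed in (stop -0.067), positive = open. Pressed in past -0.045 and let up, it is released: spring and damper raise it to its stop at 1.05 in about 2 s and hold it. Pressed in less, it stays latched and may be pressed again. Pressed right down again once open, it latches again.
- latch_pin (a joint): Sideways place (m) of the latch's follower pin inside the pocket, which runs round a heart-shaped cam under the lid: 0 = latched, +0.0026 to +0.009 as the lid is pressed in and released, below -0.003 only if the opened lid is pushed down again.
- key_pocket: The other pocket, same size and shape, its lid locked: it has a round chrome key lock and no pad. Origin: centre of its underside, 12 mm above the bench. It does not open.
- gauge: Loose round speedometer, 80 mm across, 52 mm high, standing in front of the dashboard's middle. Origin: centre of underside.
- turn_signal: Loose amber indicator lamp, 36 x 60 x 41 mm, standing in front of the push pocket. Origin: centre of underside.
- carton_yellow: Small yellow parts carton, 50 x 62 x 45 mm, in front of the key pocket. Origin: centre of underside.
- carton_red: Small red parts carton, 55 x 50 x 60 mm, beside the dashboard. Origin: centre of underside.
- tail_lamp: Red tail lamp, 70 x 60 x 48 mm, beside the dashboard. Origin: centre of underside.
- carb_slide: Chromed carburettor slide, a cup 38 mm across, 50 mm high, beside the dashboard. Origin: centre of underside.
- filler_cap: Aluminium filler cap, 66 mm across, 28 mm high, beside the dashboard. Origin: centre of underside.

How it is judged:
By the outcome, as a careful person would: the job done as asked, in the order asked, and still so for the second after the job is handed in, with the robot touching nothing.
It also fails if it takes over 32 s, if anything falls off the work surface, if the arm or the gripper's body presses on something with over 40 N, if the wrist force passes 120 N, or if a joint passes its speed limit or range.

## Robot

A 7-joint arm with a two-finger parallel gripper is mounted at the origin on the work surface. World frame = base frame: x ahead of the robot, y to its left, z up, the work surface at z = 0. Lengths are in m, angles in rad, forces in N, time in s.
With the tool pointing down it reaches from about 0.4 to 0.85 m from the base axis. Payload 10.4 kg.
Tool frame: the origin (TCP) lies between the finger pads; the fingertips stand 11 mm ahead of it and the grasp point (between the pads) lies 8 mm behind it; x points along the fingers, y is the direction in which the jaws open and shut, and the axes are right-handed (so a half turn about x gives the same grasp; the last joint's range is limited). The gripper opens to 87 mm and grips with 3 to 60 N. Pads are 19 mm wide; open, the fingers measure 117 mm over their backs; the gripper's body (75 mm by 190 mm) begins 51 mm behind the grasp point.
Start: joints at [-1.331, 0.332, -0.065, 1.46, 0.022, 1.35, -0.088], TCP at [0.162, 0.604, 0.234] pointing down, gripper open.
Joint ranges: [-2.6, 2.6], [-0.5, 2.12], [-1.47, 1.34], [0.16, 2.42], [-1.27, 4.41], [0.06, 2.06], [-2.6, 2.6]. Speed limits (rad/s): [2.22, 2.22, 2.79, 2.79, 3.14, 3.14, 3.14].

## Interface

Orientations are given as a unit quaternion [x, y, z, w].
In Python, from bench import r, cams, ticket gives the robot as it stands. The module is installed in compiled form; this text tells all that it offers.
- The arm moves only by the tool drive_tool, never from a script. Its argument "moves" is text: rows parted by semicolons, each of 5 numbers parted by spaces: the shift along the world's x, y, z in m, then the turn about the world's z in degrees, then the closure, from 0 (fully open) to 1 (shut). In form: x y z twist grip; .... A call has 1 to 20 rows; each row shifts and turns the commanded pose from where the row before left it; what a row does not reach is not made up. A row lasts 1/8 s, in which the tool goes at most 62.5 mm and 10.7 degrees, less where a joint would pass 70% of its speed; a pose out of reach is approached as far as the arm can. A call is refused whole if a number of a shift passes 0.0625 or a number of a turn 10.7, either way. A call with a gripper value outside its range is refused whole. The fingers move at their own pace and stop on an object; "newtons" is the grip in N (left out, the last holds). Time passes only in rows, so rows that do not move let the fingers close. It gives the time, the measured TCP pose, the force and the opening at its end, in the units of the state.
- r.read_state(): the state, without advancing time (a new reading comes with each control period).
- cams.camera(name): name is "side" or "top"; returns a dict with "color" (384x512x3 uint8, red, green, blue), "fx", "fy", "cx", "cy" (pixels), "extrinsics" (4x4, takes a point from camera to world coordinates). Camera axes: x right, y down, z forward; pixel columns grow to the right and rows downward; lengths in m; the calibration is good to about 2 mm. A picture is of the moment at which its call begins. There is no depth.
- ticket.close_job(): hands the job in, once; it reports no verdict.
The state is a dict: "time": time; "joint_positions": joint angles; "joint_vel": joint speeds; "joint_torque": joint torques, N m; "ee_pos": TCP position; "eef_rot": TCP orientation; "ft_force": force on the tool from outside, world axes, zero at the start; "torque": the same for the moment, N m; "width": finger opening in m.
Only numpy, scipy, OpenCV 4.12 (cv2) and the standard library are available. Lean on these libraries where they do the work, as an engineer would, in place of code of your own. Each camera call takes 0.05 s, during which the arm holds its last target.

## Working session

There is one attempt and no reset: what is moved stays moved. The work goes in short steps, Python scripts to look and compute and a tool call to move; the robot and the scene stay as the last step left them, time stands still between calls to the robot, and variables do not carry over. Pictures are saved under pics/ and viewed, and the job is handed in when it is done.

Besides the shell and the picture viewer there is one more tool, called after ">>>" as name(argument=value, ...) on one line, values as JSON. drive_tool: Moves the arm, as the interface text tells. Its arguments: {"type":"object","properties":{"moves":{"type":"string"},"newtons":{"type":"number"}},"required":["moves"]}

```bash
mkdir -p pics
python3 - <<'E'
from bench import r,cams
import cv2,numpy as np
for n in("top","side"):
    c=cams.camera(n); cv2.imwrite(f"pics/{n}0.png",cv2.resize(c["color"][:,:,::-1],(768,576),interpolation=cv2.INTER_CUBIC))
    np.savez(f"{n}0.npz",**c); print(n,c["fx"],c["fy"],c["cx"],c["cy"]);print(np.round(c["extrinsics"],4))
s=r.read_state();print(s["time"],s["ee_pos"],s["eef_rot"],s["ft_force"],s["width"])
E
```

```text
top 350.0242684147878 350.0242684147878 259.193601790908 192.43077087922669
[[ 1.7700e-02 -9.9380e-01  1.0940e-01  3.8770e-01]
 [-9.9980e-01 -1.7900e-02 -8.0000e-04  1.8400e-02]
 [ 2.8000e-03 -1.0940e-01 -9.9400e-01  1.1381e+00]
 [ 0.0000e+00  0.0000e+00  0.0000e+00  1.0000e+00]]
side 357.4863788619849 357.4863788619849 259.93360499045457 193.61847149670763
[[-0.9677 -0.1274  0.2175  0.2214]
 [-0.252   0.5123 -0.821   1.0981]
 [-0.0068 -0.8493 -0.5279  0.7979]
 [ 0.      0.      0.      1.    ]]
0.1 [0.16225937 0.60324122 0.23285628] [ 0.0921981   0.70105483 -0.09305008  0.70097312] [-0.45978905 -0.66708047  0.26875796] 0.08699089276726658
```

View pics/top0.png

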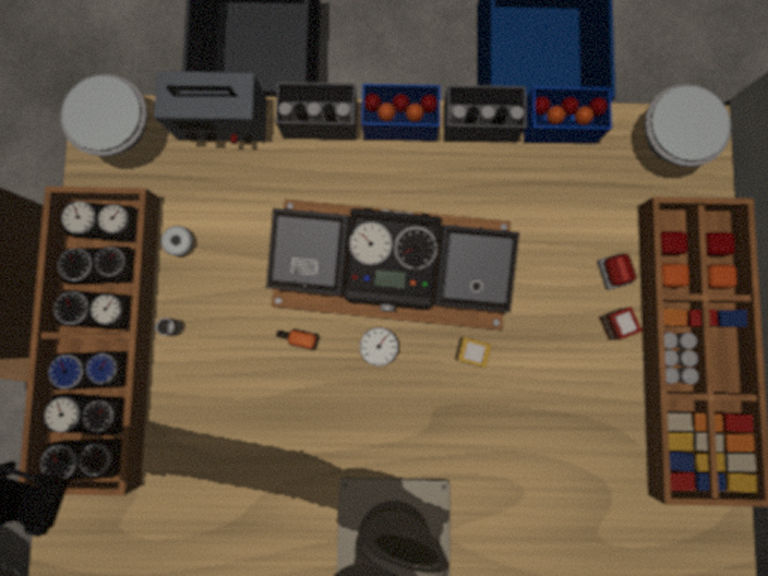

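View pics/side0.png

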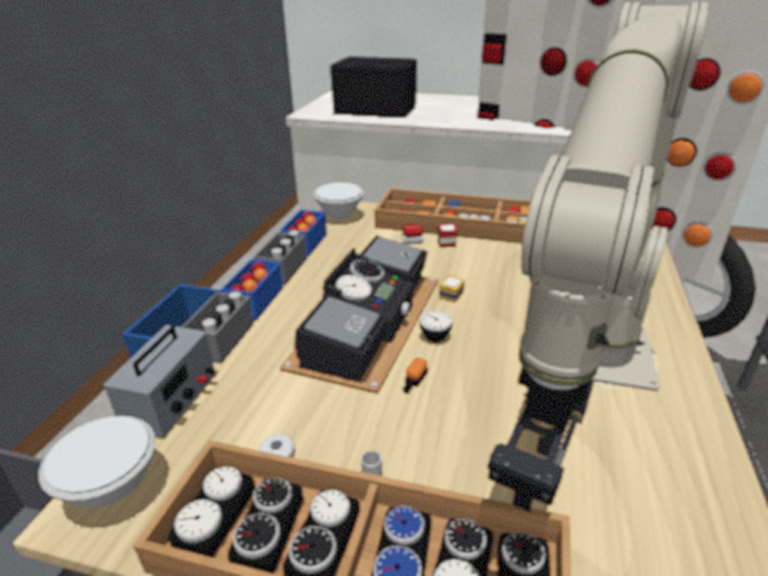

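The top view shows the lid with the whitish pad at about (304,266), on the left (+y) pocket. The lock is at (476,286) on the other pocket. In the side view the pad is at about (356,324). Next I'll triangulate the pad and find the board's yaw.

```bash
cat > h.py <<'E'
import numpy as np,cv2
def ray(c,u,v):
    d=np.array([(u-c["cx"])/c["fx"],(v-c["cy"])/c["fy"],1.]);E=c["extrinsics"];d=E[:3,:3]@d
    return E[:3,3],d/np.linalg.norm(d)
def plane(c,u,v,z):
    o,d=ray(c,u,v);return o+d*(z-o[2])/d[2]
def tri(a,b):
    (o1,d1),(o2,d2)=a,b
    t=np.linalg.lstsq(np.c_[d1,-d2],o2-o1,rcond=None)[0]
    p,q=o1+t[0]*d1,o2+t[1]*d2;return (p+q)/2,np.linalg.norm(p-q)
def proj(c,p):
    E=c["extrinsics"];q=E[:3,:3].T@(np.asarray(p)-E[:3,3]);return c["fx"]*q[0]/q[2]+c["cx"],c["fy"]*q[1]/q[2]+c["cy"]
E
python3 - <<'E'
from h import *
T=dict(np.load("top0.npz"));S=dict(np.load("side0.npz"))
def pad(c,box):
    x0,y0,x1,y1=box;g=cv2.cvtColor(c["color"],cv2.COLOR_RGB2GRAY)[y0:y1,x0:x1].astype(float)
    med=np.median(g);m=(g>med+18).astype(np.uint8)
    n,l,st,ce=cv2.connectedComponentsWithStats(m)
    k=1+np.argmax(st[1:,4]);pts=np.argwhere(l==k)[:,::-1].astype(np.float32)
    print(med,st[k],ce[k]+[x0,y0]+0.0,cv2.minAreaRect(pts));w=ce[k]+[x0,y0];return w
a=pad(T,(186,150,226,190));b=pad(S,(218,205,252,226))
print(tri(ray(T,*a),ray(S,*b)), plane(T,*a,.117),plane(S,*b,.117))
for n,c,bx in(("t",T,(170,130,360,225)),("s",S,(180,150,300,265))):
    im=c["color"][bx[1]:bx[3],bx[0]:bx[2],::-1];f=780/im.shape[1];f=min(f,590/im.shape[0])
    cv2.imwrite(f"pics/crop_{n}.png",cv2.resize(im,None,fx=f,fy=f,interpolation=cv2.INTER_CUBIC));print(n,f)
E
```

```text
95.0 [  7  22  19  11 149] [202.63758389 176.80536913] ((16.0, 27.0), (10.0, 18.0), 90.0)
142.0 [12  7 14 10 59] [237.         216.45762712] ((18.958824157714844, 12.064704895019531), (8.134893417358398, 13.992016792297363), 77.47119140625)
(array([0.54331034, 0.18585799, 0.1106859 ]), np.float64(0.0023447938502273447)) [0.54350788 0.18509938 0.117     ] [0.539137   0.19428067 0.117     ]
t 4.105263157894737
s 5.130434782608695
```

View pics/crop_t.png

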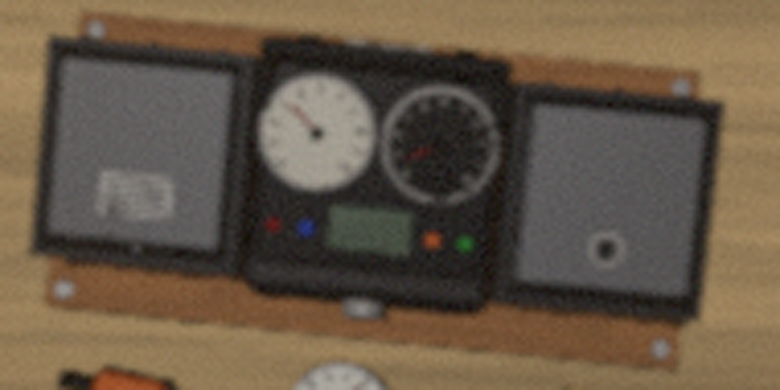

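View pics/crop_s.png

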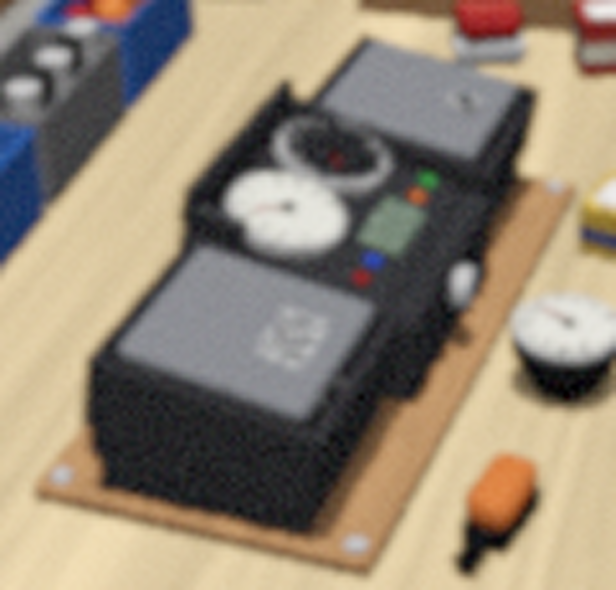

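>>> drive_tool(moves="0.027 -0.03 0 0.75 1; 0.027 -0.03 0 0.75 1; 0.027 -0.03 0 0.75 1; 0.027 -0.03 0 0.75 1; 0.027 -0.03 0 0.75 1; 0.027 -0.03 0 0.75 1; 0.027 -0.03 0 0.75 1; 0.027 -0.03 0 0.75 1; 0.027 -0.03 0 0.75 1; 0.027 -0.03 0 0.75 1; 0.027 -0.03 0 0.75 1; 0.027 -0.03 0 0.75 1; 0.027 -0.03 0 0.75 1; 0.025 -0.028 0 0.75 1; 0 0 0 0 1; 0 0 0 0 1", newtons=10)

```text
time: 2.1
ee_pos: [0.5378, 0.1861, 0.2332]
eef_rot: [0.028, 0.707, -0.028, 0.706]
ft_force: [-0.2, 0.8, -0.3]
width: 0.0004
```

>>> drive_tool(moves="0 0 -0.02 0 1; 0 0 -0.02 0 1; 0 0 -0.02 0 1; 0 0 -0.015 0 1; 0 0 -0.01 0 1; 0 0 -0.005 0 1; 0 0 0 0 1; 0 0 0 0 1")

```text
time: 3.1
ee_pos: [0.5387, 0.1857, 0.1441]
eef_rot: [0.028, 0.706, -0.028, 0.707]
ft_force: [0.6, -0.1, 0.1]
width: 0.0002
```

Run:
```python
from bench import r,cams
from h import *
for n,bx in(("top",(170,110,360,225)),("side",(180,100,330,265))):
    c=cams.camera(n); im=c["color"][bx[1]:bx[3],bx[0]:bx[2],::-1];f=min(780/im.shape[1],590/im.shape[0])
    cv2.imwrite(f"pics/{n}1.png",cv2.resize(im,None,fx=f,fy=f,interpolation=cv2.INTER_CUBIC))
    s=r.read_state();p=np.array(s["ee_pos"])-[0,0,.011];u=proj(c,p);q=proj(c,[.5433,.1855,.115]);print(n,f,(np.array(u)-bx[:2])*f,(np.array(q)-bx[:2])*f)
print(s["time"],s["ee_pos"],s["ft_force"])
```

```text
top 4.105263157894737 [129.37334029 277.48469713] [133.8576379  274.95681091]
side 3.5757575757575757 [206.50902837 396.82218453] [202.50291956 412.1807599 ]
3.2 [0.53863072 0.18564059 0.14408598] [ 0.48824464 -0.09524331 -0.10293622]
```

View pics/side1.png

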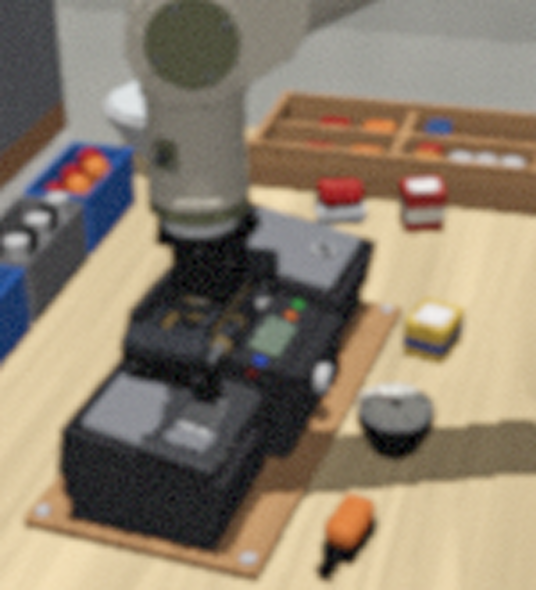

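View pics/top1.png

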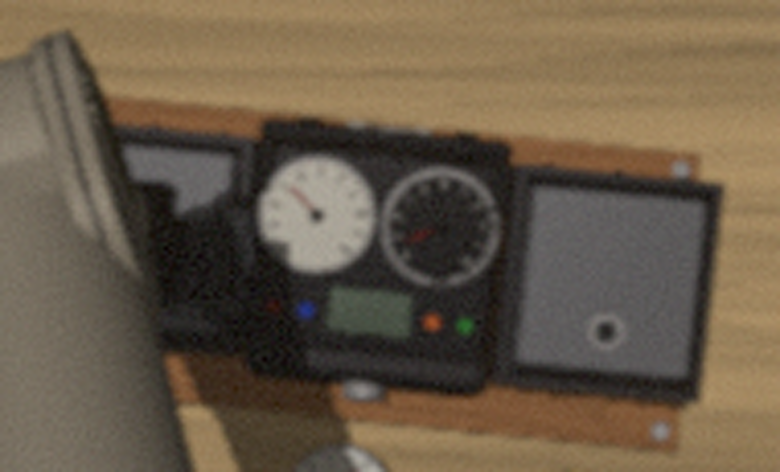

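The side view shows the fingertip at (205,395), straight above the pad. The front part of the pad is still visible at about (195,432), and nothing is being touched. I'll lower slowly and use the force to detect contact.

>>> drive_tool(moves="0 0 -0.005 0 1; 0 0 -0.004 0 1; 0 0 -0.003 0 1; 0 0 0 0 1; 0 0 0 0 1")

```text
time: 3.82
ee_pos: [0.5384, 0.1856, 0.1316]
eef_rot: [0.028, 0.707, -0.028, 0.707]
ft_force: [0.3, -0.4, -0.2]
width: 0.0003
```

>>> drive_tool(moves="0 0 -0.001 0 1; 0 0 -0.001 0 1; 0 0 -0.001 0 1; 0 0 0 0 1")

```text
time: 4.32
ee_pos: [0.5383, 0.1855, 0.1285]
eef_rot: [0.028, 0.707, -0.028, 0.706]
ft_force: [-0.3, 0.4, 0.0]
width: 0.0005
```

Tip is at 0.1175 m with no contact yet.

>>> drive_tool(moves="0 0 -0.001 0 1; 0 0 -0.001 0 1; 0 0 0 0 1")

```text
time: 4.7
ee_pos: [0.5385, 0.1856, 0.1268]
eef_rot: [0.028, 0.706, -0.028, 0.707]
ft_force: [0.2, -0.9, 2.1]
width: 0.0005
```

>>> drive_tool(moves="0 0 -0.001 0 1; 0 0 -0.001 0 1; 0 0 0 0 1")

```text
time: 5.08
ee_pos: [0.5386, 0.1856, 0.1247]
eef_rot: [0.028, 0.706, -0.028, 0.707]
ft_force: [1.1, -0.8, 3.0]
width: 0.0006
```

>>> drive_tool(moves="0 0 -0.001 0 1; 0 0 -0.001 0 1; 0 0 0 0 1")

```text
time: 5.45
ee_pos: [0.5384, 0.1856, 0.1226]
eef_rot: [0.028, 0.707, -0.028, 0.707]
ft_force: [3.2, -0.4, 3.8]
width: 0.0005
```

>>> drive_tool(moves="0 0 -0.001 0 1; 0 0 0 0 1")

```text
time: 5.7
ee_pos: [0.5383, 0.1856, 0.1215]
eef_rot: [0.028, 0.707, -0.028, 0.707]
ft_force: [2.4, -0.3, 3.6]
width: 0.0004
```

>>> drive_tool(moves="0 0 -0.0005 0 1; 0 0 0 0 1")

```text
time: 5.95
ee_pos: [0.5384, 0.1856, 0.1211]
eef_rot: [0.028, 0.707, -0.028, 0.707]
ft_force: [1.9, -0.4, 3.9]
width: 0.0007
```

>>> drive_tool(moves="0 0 -0.0005 0 1; 0 0 0 0 1")

```text
time: 6.2
ee_pos: [0.5384, 0.1856, 0.1209]
eef_rot: [0.028, 0.706, -0.028, 0.707]
ft_force: [0.9, -0.8, 6.1]
width: 0.0006
```

>>> drive_tool(moves="0 0 -0.0005 0 1; 0 0 0 0 1")

```text
time: 6.45
ee_pos: [0.5385, 0.1856, 0.1207]
eef_rot: [0.028, 0.706, -0.028, 0.707]
ft_force: [-0.4, -1.2, 9.6]
width: 0.0005
```

The force has climbed to 9.6 N while the tip has almost stopped moving, so this is the firm stop. I'll withdraw straight up, then away towards the rider's side.

>>> drive_tool(moves="0 0 0.02 0 1; 0 0 0.04 0 1; 0 0 0.05 0 1; -0.01 0 0.05 0 1; -0.04 0 0.03 0 1; -0.04 0.02 0 0 1; -0.04 0.03 0 0 1; -0.03 0.04 0 0 1; -0.02 0.05 0 0 1; 0 0.05 0 0 1; 0 0.05 0 0 1; 0 0.04 0 0 1; 0 0.02 0 0 1; 0 0 0 0 1; 0 0 0 0 1; 0 0 0 0 1; 0 0 0 0 1; 0 0 0 0 1; 0 0 0 0 1; 0 0 0 0 1")

```text
time: 8.95
ee_pos: [0.3583, 0.4856, 0.3101]
eef_rot: [0.028, 0.707, -0.028, 0.707]
ft_force: [0.5, -0.6, -0.7]
width: 0.0008
```

Run:
```python
from bench import r,cams
from h import *
for n in("top","side"):
    c=cams.camera(n); cv2.imwrite(f"pics/{n}2.png",cv2.resize(c["color"][:,:,::-1],(768,576),interpolation=cv2.INTER_CUBIC));np.savez(f"{n}2.npz",**c)
s=r.read_state();print(s["time"],s["ee_pos"],s["ft_force"])
```

```text
9.05 [0.35832286 0.48559379 0.31005036] [-0.04978343  0.61910332 -0.69214582]
```

View pics/side2.png

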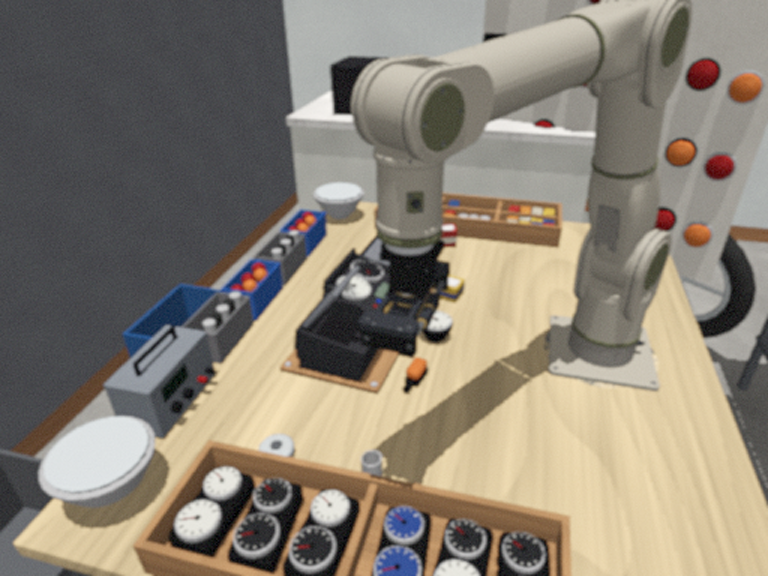

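View pics/top2.png

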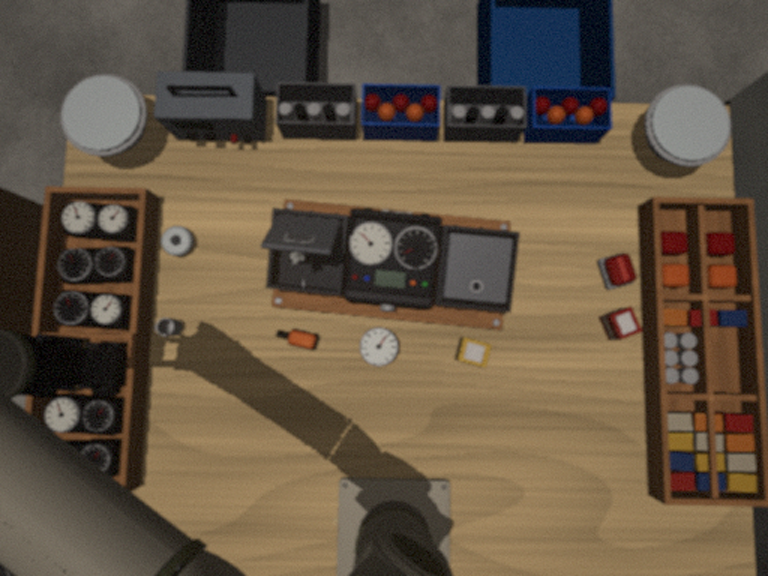

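The lid is standing open. In the top view its front edge is at about (300,250) and the pocket interior shows; in the side view it rises from (305,315) to about (355,270). The loose parts are where they were. I'll let a couple of seconds pass and compare pictures to confirm it stays open.

>>> drive_tool(moves="0 0 0 0 1; 0 0 0 0 1; 0 0 0 0 1; 0 0 0 0 1; 0 0 0 0 1; 0 0 0 0 1; 0 0 0 0 1; 0 0 0 0 1; 0 0 0 0 1; 0 0 0 0 1; 0 0 0 0 1; 0 0 0 0 1; 0 0 0 0 1; 0 0 0 0 1; 0 0 0 0 1; 0 0 0 0 1")

```text
time: 11.05
ee_pos: [0.3583, 0.4856, 0.3101]
eef_rot: [0.028, 0.707, -0.028, 0.707]
ft_force: [-0.4, 0.4, -0.0]
width: 0.0005
```

Run:
```python
from bench import r,cams
from h import *
ims=[]
for n,bx in(("top",(165,125,235,205)),("side",(180,150,270,260))):
    c=cams.camera(n)["color"];a=np.load(f"{n}2.npz")["color"];z=np.load(f"{n}0.npz")["color"]
    x0,y0,x1,y1=bx;f=lambda i:cv2.GaussianBlur(i[y0:y1,x0:x1],(5,5),0).astype(int)
    print(n,"since last",abs(f(c)-f(a)).mean(),abs(f(c)-f(a)).max(),"since start",abs(f(c)-f(z)).mean())
    if n=="top":
        for nm,b in dict(gauge=(238,215,268,248),turn=(183,218,215,235),yel=(302,222,330,246),red=(398,202,430,228),tail=(396,166,426,194),cap=(105,148,132,173),slide=(103,210,124,225)).items():
            bx=b;x0,y0,x1,y1=b;print(nm,abs(f(c)-f(z)).max())
    x0,y0,x1,y1=(165,125,235,205) if n=="top" else (180,150,270,260)
    im=c[y0:y1,x0:x1,::-1];k=500/im.shape[0];ims.append(cv2.resize(im,(int(im.shape[1]*k*.85),500),interpolation=cv2.INTER_CUBIC))
cv2.imwrite("pics/final.png",cv2.resize(np.hstack(ims),(780,500)))
s=r.read_state();print(s["time"],s["ee_pos"],s["ft_force"])
```

```text
top since last 0.7595833333333334 5 since start 16.119761904761905
gauge 7
turn 6
yel 7
red 7
tail 6
cap 6
slide 59
side since last 0.7196969696969697 10 since start 19.95892255892256
11.15 [0.35838492 0.48555537 0.3100643 ] [-0.09899396 -0.59948051  0.02581835]
```

View pics/final.png

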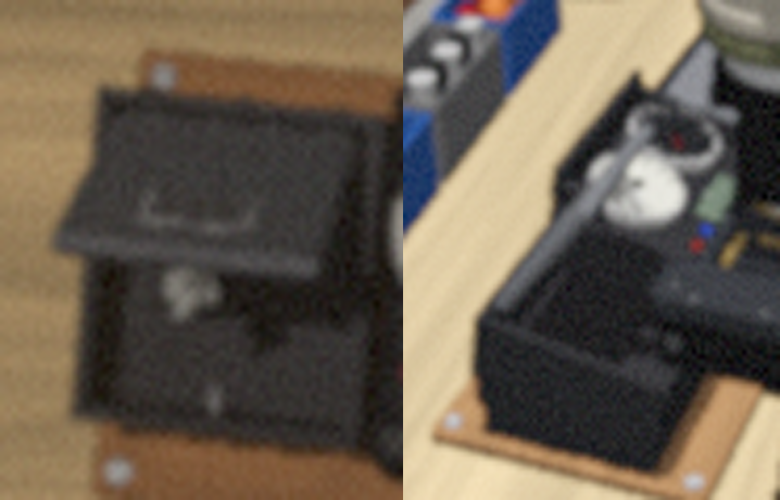

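The lid hasn't changed over 2 s. The one difference is at the carburettor slide, which may just be the gripper's shadow, so I'll check it in the side view.

Run:
```python
from h import *
a=np.load("side0.npz")["color"];b=np.load("side2.npz")["color"]
f=lambda i:cv2.GaussianBlur(i,(5,5),0)[298:318,236:258].astype(int)
print(abs(f(a)-f(b)).max())
g=lambda i:cv2.GaussianBlur(cv2.cvtColor(i,cv2.COLOR_RGB2GRAY),(3,3),0).astype(np.float32)
for n,t in(("side",(294,232,322,262)),("top",(206,98,232,130))):
    A=g(np.load(f"{n}0.npz")["color"]);B=g(np.load(f"{n}2.npz")["color"])
    y0,x0,y1,x1=t;m=cv2.matchTemplate(B[y0-8:y1+8,x0-8:x1+8],A[y0:y1,x0:x1],cv2.TM_CCOEFF_NORMED);print(n,cv2.minMaxLoc(m))
    v=np.hstack([np.load(f"{n}{k}.npz")["color"][y0-10:y1+10,x0-10:x1+10,::-1] for k in(0,2)]);cv2.imwrite(f"pics/slide_{n}.png",cv2.resize(v,None,fx=6,fy=6))
```

```text
95
side (0.12413210421800613, 0.5361189842224121, (0, 0), (7, 9))
top (-0.0985850989818573, 0.7141943573951721, (15, 0), (7, 8))
```

View pics/slide_top.png

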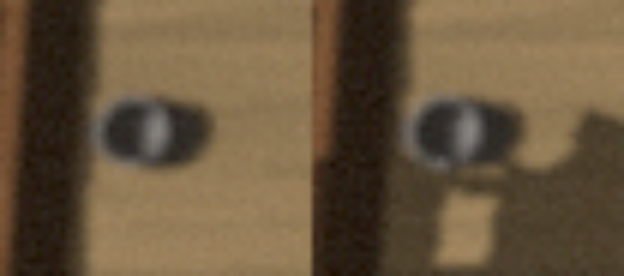

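The slide is in the same place in both crops, at (155,130) and (467,130). Only the arm's shadow next to it has changed. Handing the job in.

```bash
python3 -c "
from bench import ticket
print(ticket.close_job())"
```

```text
the job is handed in; nothing more can be done
None
```

The push-pocket lid is wide open and staying up by itself, with the arm well clear of it. I handed the job in at about 11 s.

- **Press:** with the fingers closed, I pressed the ribbed pad once. The force held at about 3–4 N through the travel, then rose to 9.6 N at the firm stop, about 6–7 mm in. I then lifted straight up and moved away.
- **Lid:** pictures about 2 s apart show the open lid unchanged, with the wrist force near zero. I judged it open by eye and did not measure the lid angle.
- **Loose parts:** six of the seven loose parts showed no change from the start in the top view.
- **One check that disagreed:** the picture comparison flagged a change at the carburettor slide, in both the top and side views. Side by side in the top view, the slide is in the same place and only the arm's shadow beside it is new. A matching check agreed to about a pixel in both views, though weakly (scores of 0.71 and 0.54).
- **Pad position:** the two cameras' sight lines to the pad missed each other by about 2.3 mm, and gave its height as 111 mm rather than the stated 117 mm. I therefore found the surface by touch, at about 116–117 mm.

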